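# Fetch the rear template from the crowded hook

### The arm

A 6-joint arm with a two-finger parallel gripper is mounted at the origin on the work surface. World frame = base frame: x ahead of the robot, y to its left, z up, the work surface at z = 0. Lengths are in m, angles in rad, forces in N, time in s.
With the tool pointing down it reaches from about 0.35 to 0.775 m from the base axis. Payload 7.3 kg.
Tool frame: the origin (TCP) lies midway between the tips of the shut fingers; the grasp point (between the pads) lies 19 mm behind it (robot.grip_depth is the z of the grasp point in the tool frame, in m); z points along the fingers, y is the line along which they close (so a half turn about z gives the same grasp; the last joint's range is limited). The gripper opens to 92 mm and grips with 3 to 60 N. Pads are 19 mm wide; open, the fingers measure 130 mm over their backs; the gripper's body (75 mm by 190 mm) begins 47 mm behind the grasp point.
Start: joints at [0.96, 0.342, 1.524, -0, 1.275, -0.146], TCP at [0.235, 0.469, 0.227] pointing down, gripper open.
Joint ranges: [-2.53, 2.53], [-0.77, 2.02], [0.04, 2.7], [-1, 4.14], [0.28, 2.66], [-3.11, 3.11]. Speed limits (rad/s): [2.57, 2.57, 3.14, 3.14, 3.14, 3.14].

### API

Orientations are given as [roll, pitch, yaw] about the fixed x, y, z axes, in that order (R = Rz(yaw) Ry(pitch) Rx(roll)).
In Python, from cell import robot, viewer gives the robot as it stands.
- The arm moves only by the tool step_arm, never from a script. Its argument "increments" is a list of rows, each an object with "delta_pos": the shift along the tool's x, y, z in cm, a list of three; "dr": the turn, a rotation vector about the tool's x, y, z in degrees, a list of three; "fingers": the closure, from -1 (fully open) to 1 (shut), so that 0 is half open. In form: [{"delta_pos": [tx, ty, tz], "dr": [wx, wy, wz], "fingers": fingers}, ...]. A call has exactly 5 rows; each row is the pose to reach, as a shift and turn from the pose commanded when the call began, along the tool's axes at that moment; what a row does not reach only later rows make up. A row lasts 1/8 s, in which the tool goes at most 62.5 mm and 10.7 degrees, less where a joint would pass 70% of its speed; a pose out of reach is approached as far as the arm can. A call with a gripper value outside its range is refused whole. The fingers move at their own pace and stop on an object; "newtons" is the grip in N (left out, the last holds). Time passes only in rows, so rows that repeat a pose let the fingers close, or fill a call up. It gives the time, the measured TCP pose, the force, the opening and the grip force at its end, in the units of the state.
- robot.observe(): the state, without advancing time (a new reading comes with each control period).
- viewer.read_camera(name): name is "side" or "top" or "wrist"; returns the picture (384x512x3 uint8, red, green, blue); there is no depth.
- viewer.camera_params(name): a dict with "K" (3x3 intrinsics, pixels), "T" (4x4, takes a point from camera to world coordinates). Camera axes: x right, y down, z forward; pixel columns grow to the right and rows downward; lengths in m; the calibration is good to about 2 mm. The wrist camera is an equidistant fisheye: a pixel r from the principal point sees the ray r / f radians off the axis. A picture is of the moment at which its call begins: read the wrist's pose just before it. camera_params takes no time and is no camera call; for the wrist camera it gives the pose at the moment of the call.
- robot.hand_in(): hands the job in; it is judged then, once.
The state is a dict: "time": time; "qpos": joint angles; "qvel": joint speeds; "joint_efforts": joint torques, N m; "tool_pos": TCP position; "tool_rot": TCP orientation; "contact_force": force on the tool from outside, world axes, zero at the start; "torque": the same for the moment, N m; "opening": finger opening in m; "grip_force": force on a finger pad.
Only numpy, scipy, OpenCV 4.12 (cv2) and the standard library are available. Lean on these libraries where they do the work, as an engineer would, in place of code of your own. Each camera call takes 0.05 s, during which the arm holds its last target. There are 200 camera calls.

### The job

Fetch the yellow template from the back of the full hook and stand it in the groove of the drying block: first hang the red and the green one on the spare hook, well back behind its upturned end, so that you can draw the yellow one off. The spare hook's arm is askew, so feel for it and never force a template or the gripper against a hook or the rail (keep it under 25 N). Drop nothing and leave the other bench things where they are.

Things in the scene. Friction and masses are not known exactly. Their poses are not given: they have to be found in the camera images.
- rack: Fixed wooden hook rail, 460 mm long (y) at a height of 190 to 240 mm, on two posts with feet; carries the two hooks on its front face, 110 mm either side of its middle. Origin on the bench under the middle of the rail; x points away from the robot, through the rail's 20 mm thickness.
- laden: The full hook, square to the rail. Origin on its pivot pin, on the rod's centre line, 22 mm before the rail face, 215 mm above the bench. An 8 mm round rod runs level from there for 125 mm along -x, then turns up, its end 25 mm further out and 18 mm higher (centre line). Yellow hangs 50 mm from the pin, the two others in either order at about 75 and 100 mm.
- spare: The spare hook, on the other half of the rail (side varies). Sizes and origin as the full hook, but its rod has been knocked askew about the upright pin: seen from above it stands anywhere up to 0.25 rad to either side of -x (37 mm at the tip). This angle is not in the pose; x is square to the rail. The rod is level at the true height and jammed stiff.
- yellow: The wanted one, rearmost: yellow template of 8 mm plywood, 60 to 130 g. Origin: centre of its round 20 mm hanging hole; z up, x along the rod. Neck 44 mm wide (y), from 20 mm above the hole centre to 44 below, free to be pinched across its width; below that an arch with a flat foot, both 84 mm wide, ending about 130 mm below the hole centre. At rest on a rod the hole centre is 6 mm below the rod's centre line.
- red: Front one: dark red template of 8 mm plywood, 60 to 130 g. Origin: centre of its round 20 mm hanging hole; z up, x along the rod. Neck 44 mm wide (y), from 20 mm above the hole centre to 44 below, free to be pinched across its width; below that a heart 90 mm wide, point down, ending about 130 mm below the hole centre. At rest on a rod the hole centre is 6 mm below the rod's centre line.
- green: Front one: dark green template of 8 mm plywood, 60 to 130 g. Origin: centre of its round 20 mm hanging hole; z up, x along the rod. Neck 44 mm wide (y), from 20 mm above the hole centre to 44 below, free to be pinched across its width; below that a slanted blade about 80 mm wide, ending about 130 mm below the hole centre. At rest on a rod the hole centre is 6 mm below the rod's centre line.
- block: Fixed wooden drying block, left or right of the robot, 76 (x) by 130 (y) by 36 mm high. A straight groove runs along its y through the middle: 15 mm wide with rounded lips, 25 mm deep, its floor 10 mm above the bench. Origin at the centre of its underside; x across the groove.
- tray: Fixed grey screw tray, 110 by 150 by 32 mm high, on the side opposite the drying block. Origin at the centre of its underside.
- glue: Bystander: green bottle, 60 mm across, 190 mm high, upright. Origin at its foot.
- tape: Bystander: yellow and black tape measure, about 75 by 70 by 36 mm. Origin under it.
- sander: Bystander: cork sanding block, 70 by 112 by 34 mm. Origin under it.
- driver: Bystander: screwdriver with a red handle, lying. Origin under it.
- drill: Bystander: dark green cordless drill standing on its battery, 200 mm high. Origin under it.
- brushes: Bystander: glass jar of brushes, 72 mm across, 200 mm high with the brushes. Origin at its foot.

How it is judged:
By the outcome, as a careful person would: the job done as asked, in the order asked, and still so for the second after the job is handed in, with the robot touching nothing.
It also fails if it takes over 72 s, if anything falls off the work surface, if the arm or the gripper's body presses on something with over 40 N, if the wrist force passes 120 N, or if a joint passes its speed limit or range.

## Working session

There is one attempt and no reset: what is moved stays moved. The work goes in short steps, Python scripts to look and compute and a tool call to move; the robot and the scene stay as the last step left them, time stands still between calls to the robot, and variables do not carry over. Pictures are saved under pics/ and viewed, at most 10 in all, crops included, and the job is handed in when it is done.

Besides the shell and the picture viewer there is one more tool, called after "Call:" as a command line: name --argument value ..., lists and objects as JSON in quotes. step_arm: Moves the arm, as the interface text tells. Its arguments: {"type":"object","properties":{"increments":{"type":"array"},"newtons":{"type":"number"}},"required":["increments"]}

```bash
ls; mkdir -p pics; cat > snap.py <<'E'
import cv2,numpy as np
from cell import robot,viewer
E
python3 - <<'E'
from snap import *
a=[cv2.cvtColor(viewer.read_camera(n),cv2.COLOR_RGB2BGR) for n in("side","top")]
for n,i in zip(("side","top"),a): cv2.imwrite(f"pics/{n}0.png",i)
cv2.imwrite("pics/both0.png",cv2.resize(np.vstack(a),(800*512*768//(768*512)*3//4,600)) if 0 else np.vstack(a)[:, :])
for n in("side","top","wrist"):
    p=viewer.camera_params(n); print(n,np.round(p["K"],1).tolist(),np.round(p["T"],3).tolist())
print(robot.observe())
E
```

```text
pics
side [[480.3, 0.0, 256.7], [0.0, 480.3, 186.7], [0.0, 0.0, 1.0]] [[0.777, -0.479, 0.409, -0.063], [-0.63, -0.599, 0.495, -0.712], [0.008, -0.642, -0.767, 1.216], [0.0, 0.0, 0.0, 1.0]]
top [[349.7, 0.0, 248.9], [0.0, 349.7, 193.8], [0.0, 0.0, 1.0]] [[0.014, -0.994, 0.106, 0.402], [-1.0, -0.014, 0.007, 0.012], [-0.005, -0.107, -0.994, 1.486], [0.0, 0.0, 0.0, 1.0]]
wrist [[297.3, 0.0, 253.1], [0.0, 297.3, 190.4], [0.0, 0.0, 1.0]] [[0.448, 0.853, 0.268, 0.162], [0.894, -0.427, -0.137, 0.506], [-0.002, 0.301, -0.954, 0.384], [0.0, 0.0, 0.0, 1.0]]
{'time': 0.1, 'qpos': array([ 9.59985284e-01,  3.42634690e-01,  1.52486926e+00, -1.24805459e-05,
        1.27541779e+00, -1.46018722e-01]), 'qvel': array([-0.00040089, -0.00220916, -0.00390794,  0.00264548,  0.00017783,
        0.00076883]), 'joint_efforts': array([ 1.34099646e-03, -4.32004201e+01, -2.44696158e+01,  7.18691759e-02,
        5.26249164e-02, -2.49855373e-05]), 'tool_pos': array([0.23511672, 0.46902324, 0.22614222]), 'tool_rot': array([-3.14027597e+00, -1.81574523e-04,  2.67680385e+00]), 'contact_force': array([-0.07520241, -0.08719969,  0.14584331]), 'torque': array([-0.02565908, -0.01656487,  0.01310017]), 'grip_force': 0.0, 'opening': 0.09187925325536858}
```

View pics/side0.png

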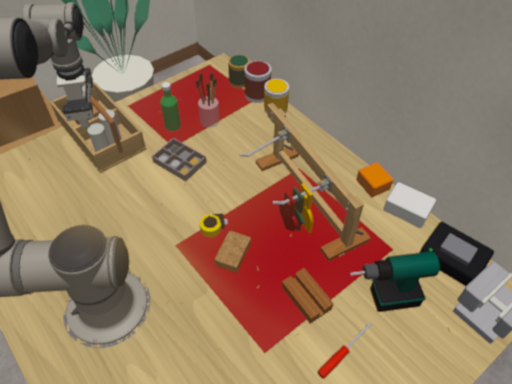

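View pics/top0.png

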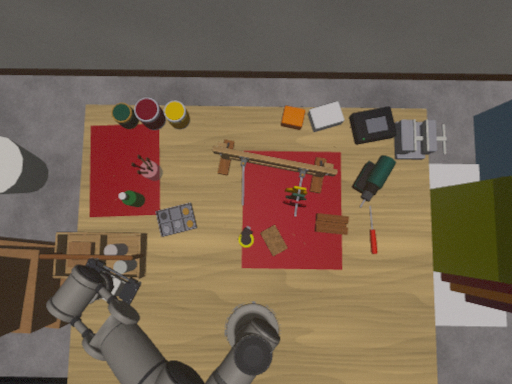

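```bash
python3 - <<'E'
from snap import *
t=cv2.imread("pics/top0.png")[140:250,205:355]; s=cv2.imread("pics/side0.png")[95:265,230:380]
t=cv2.resize(t,None,fx=4,fy=4,interpolation=cv2.INTER_CUBIC);cv2.imwrite("pics/tc.png",t)
s=cv2.resize(s,None,fx=3.5,fy=3.5,interpolation=cv2.INTER_CUBIC);cv2.imwrite("pics/sc.png",s)
E
```

```text
(no output)
```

View pics/tc.png

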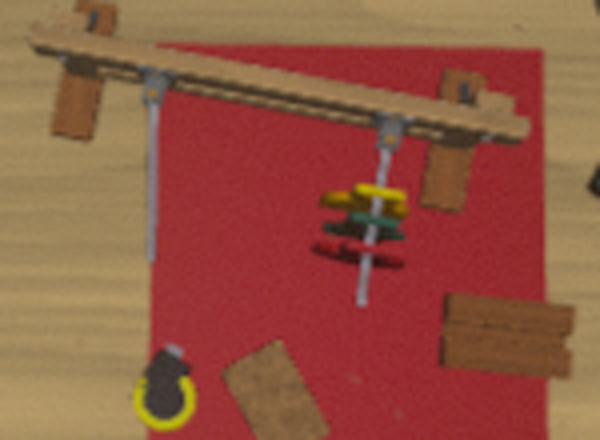

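View pics/sc.png

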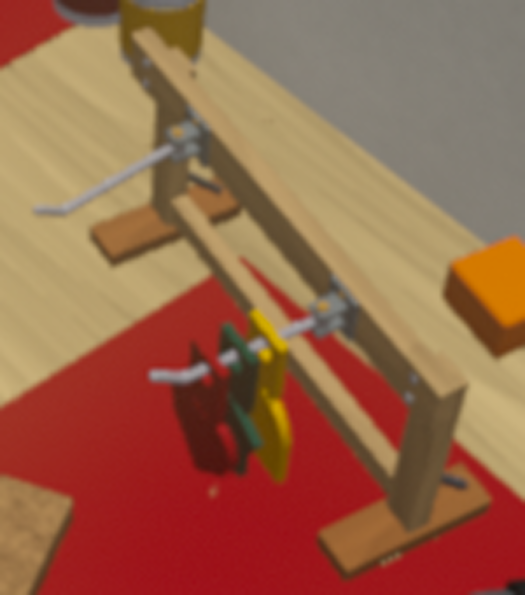

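```bash
cat >> snap.py <<'E'
def ray(n,u,v,P=None):
    p=P or viewer.camera_params(n);K=np.array(p["K"]);T=np.array(p["T"])
    x=np.array([(u-K[0,2])/K[0,0],(v-K[1,2])/K[1,1],1.])
    if n=="wrist":
        r=np.hypot(x[0],x[1]);x=np.array([x[0]/r*np.sin(r),x[1]/r*np.sin(r),np.cos(r)])
    return T[:3,3],T[:3,:3]@x
def onz(n,u,v,z,P=None):
    o,d=ray(n,u,v,P);return o+d*(z-o[2])/d[2]
def pix(n,X,P=None):
    p=P or viewer.camera_params(n);K=np.array(p["K"]);T=np.array(p["T"]);c=T[:3,:3].T@(np.array(X)-T[:3,3])
    if n=="wrist":
        r=np.hypot(c[0],c[1]);c=np.array([c[0]/r*np.arctan2(r,c[2]),c[1]/r*np.arctan2(r,c[2]),1])
    return K[0,0]*c[0]/c[2]+K[0,2],K[1,1]*c[1]/c[2]+K[1,2]
E
python3 - <<'E'
from snap import *
np.set_printoptions(precision=4,suppress=True)
tc=lambda x,y,z:onz("top",205+(x-1.5)/4,140+(y-1.5)/4,z)
sc=lambda x,y,z:onz("side",230+(x-1.2)/3.5,95+(y-1.2)/3.5,z)
for n,a,z in(("spin",(154,90),.225),("stip",(151,260),.235),("lpin",(388,132),.225),("ltip",(362,303),.235),
 ("railL",(33,38),.24),("railR",(528,128),.24)): print(n,tc(*a,z))
for n,a,z in(("spin",(180,135),.225),("sbend",(65,210),.215),("stip",(38,210),.233),("lpin",(325,308),.225),("lbend",(185,377),.215),("ltip",(153,376),.233),
 ("redtop",(193,345),.229),("greentop",(226,327),.229),("yeltop",(256,312),.229)): print("side",n,sc(*a,z))
for a in((447,292),(575,307),(570,378),(440,365)): print("blk",tc(*a,.036))
# block by colour in both
E
```

```text
spin [0.6538 0.0435 0.225 ]
stip [0.497  0.0434 0.235 ]
lpin [ 0.6178 -0.1705  0.225 ]
ltip [ 0.4612 -0.1456  0.235 ]
railL [0.6974 0.1539 0.24  ]
railR [ 0.6206 -0.2944  0.24  ]
side spin [0.6519 0.0436 0.225 ]
side sbend [0.527  0.0431 0.215 ]
side stip [0.4994 0.0431 0.233 ]
side lpin [ 0.6135 -0.1725  0.225 ]
side lbend [ 0.4896 -0.1503  0.215 ]
side ltip [ 0.4617 -0.1448  0.233 ]
side redtop [ 0.5068 -0.1387  0.229 ]
side greentop [ 0.5382 -0.1411  0.229 ]
side yeltop [ 0.5664 -0.1444  0.229 ]
blk [ 0.4832 -0.2587  0.036 ]
blk [ 0.4695 -0.3908  0.036 ]
blk [ 0.3965 -0.3845  0.036 ]
blk [ 0.4079 -0.251   0.036 ]
```

```bash
cat >> snap.py <<'E'
from scipy.spatial.transform import Rotation as Ro
np.set_printoptions(precision=4,suppress=True)
LP=np.array([.609,-.1705]);LD=np.array([-.9855,.1695])
def delta(pos,yaw,tilt=0):
    """shift cm / turn deg in tool axes to the TCP pose; tilt>0: fingertips swing along tool +x"""
    s=robot.observe();R=Ro.from_euler("xyz",s["tool_rot"])
    G=Ro.from_euler("xyz",[np.pi,0,yaw])*Ro.from_euler("y",tilt,degrees=True)
    print("d",np.round(R.inv().apply(np.array(pos)-s["tool_pos"])*100,2),"dr",np.round((R.inv()*G).as_rotvec(degrees=True),1),
      "t",round(s["time"],2),"F",np.round(s["contact_force"],1),"pos",s["tool_pos"],"open",round(s["opening"],4))
E
python3 - <<'E'
from snap import *
p=LP+.1*LD; print(p); delta([*p,.30],2.972)
E
```

```text
[ 0.5104 -0.1536]
d [-52.52 -43.32  -7.34] dr [ -0.1  -0.  -16.9] t 0.1 F [-0.1 -0.1  0.1] pos [0.2351 0.469  0.2261] open 0.0919
```

Call:
step_arm --increments '[{"delta_pos": [0, 0, -5], "dr": [0, 0, 0], "fingers": -1}, {"delta_pos": [-3, -3, -7.3], "dr": [0, 0, -4], "fingers": -1}, {"delta_pos": [-7.5, -6.2, -7.3], "dr": [0, 0, -8], "fingers": -1}, {"delta_pos": [-12, -10, -7.3], "dr": [0, 0, -12], "fingers": -1}, {"delta_pos": [-16.5, -13.7, -7.3], "dr": [0, 0, -16.9], "fingers": -1}]'

```text
time: 0.72
tool_pos: [0.3216, 0.2712, 0.2995]
tool_rot: [-3.141, -0.0, 2.975]
contact_force: [1.0, 0.2, 0.7]
opening: 0.0918
grip_force: 0.0
```

```bash
python3 - <<'E'
from snap import *
p=LP+.1*LD; delta([*p,.30],2.972)
E
```

```text
d [-25.66 -38.76  -0.04] dr [-0.  -0.   0.2] t 0.72 F [1.  0.2 0.7] pos [0.3216 0.2712 0.2995] open 0.0918
```

Call:
step_arm --increments '[{"delta_pos": [-3.2, -4.8, 0], "dr": [0, 0, 0], "fingers": -1}, {"delta_pos": [-6.4, -9.6, 0], "dr": [0, 0, 0], "fingers": -1}, {"delta_pos": [-9.6, -14.4, 0], "dr": [0, 0, 0], "fingers": -1}, {"delta_pos": [-12.8, -19.4, 0], "dr": [0, 0, 0], "fingers": -1}, {"delta_pos": [-16, -24, 0], "dr": [0, 0, 0], "fingers": -1}]'

```text
time: 1.35
tool_pos: [0.4388, 0.0073, 0.2996]
tool_rot: [3.141, -0.0, 2.971]
contact_force: [0.1, 0.9, 0.1]
opening: 0.092
grip_force: 0.0
```

Call:
step_arm --increments '[{"delta_pos": [-3, -4.8, 0], "dr": [0, 0, 0], "fingers": -1}, {"delta_pos": [-6, -9.6, 0], "dr": [0, 0, 0], "fingers": -1}, {"delta_pos": [-9, -14, 0], "dr": [0, 0, 0], "fingers": -1}, {"delta_pos": [-9.7, -14.8, 0], "dr": [0, 0, 0], "fingers": -1}, {"delta_pos": [-9.7, -14.8, 0], "dr": [0, 0, 0], "fingers": -1}]'

```text
time: 1.98
tool_pos: [0.5089, -0.1529, 0.299]
tool_rot: [3.141, -0.001, 2.971]
contact_force: [-0.2, 0.5, -0.8]
opening: 0.092
grip_force: 0.0
```

```bash
python3 - <<'E'
from snap import *
p=LP+.1*LD; delta([*p,.30],2.972)
P=viewer.camera_params("wrist");i=cv2.cvtColor(viewer.read_camera("wrist"),cv2.COLOR_RGB2BGR);cv2.imwrite("pics/w1.png",i)
np.savez("w1.npz",K=P["K"],T=P["T"])
for s in(.05,.1,.125): print(s,pix("wrist",[*(LP+s*LD),.215],P))
print("tip",pix("wrist",[*(LP+.15*LD),.233],P))
E
```

```text
d [-0.16 -0.03 -0.1 ] dr [ 0.  -0.1 -0.1] t 1.98 F [-0.2  0.5 -0.8] pos [ 0.5089 -0.1529  0.299 ] open 0.092
0.05 (np.float64(253.10825579299924), np.float64(249.40785176286045))
0.1 (np.float64(253.0939111795979), np.float64(198.27438912635617))
0.125 (np.float64(253.0863126899437), np.float64(170.0055686255622))
tip (np.float64(253.07767693451524), np.float64(143.58283704318043))
```

View pics/w1.png

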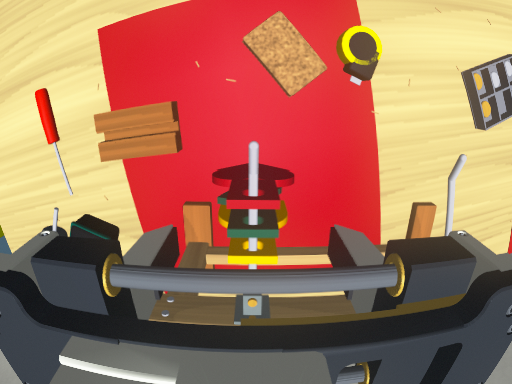

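```bash
python3 - <<'E'
from snap import *
i=cv2.imread("pics/w1.png")[130:270,190:315];cv2.imwrite("pics/w1c.png",cv2.resize(i,None,fx=4.2,fy=4.2,interpolation=cv2.INTER_CUBIC))
P=dict(np.load("w1.npz"))
for s in(.05,.075,.1): print(s,[np.round(pix("wrist",[*(LP+(s+e)*LD),.229],P)[1],1) for e in(-.004,.004)])
# z=.229 back-projection of rows
for r in range(180,250,5): p=onz("wrist",253,r,.229,P);print(r,round(float((p[:2]-LP)@LD),4),end="; ")
E
```

```text
0.05 [np.float64(260.9), np.float64(253.1)]
0.075 [np.float64(235.8), np.float64(227.2)]
0.1 [np.float64(208.4), np.float64(199.2)]
180 0.1202; 185 0.116; 190 0.1118; 195 0.1076; 200 0.1033; 205 0.099; 210 0.0946; 215 0.0901; 220 0.0856; 225 0.0811; 230 0.0764; 235 0.0717; 240 0.0669; 245 0.0621;
```

View pics/w1c.png

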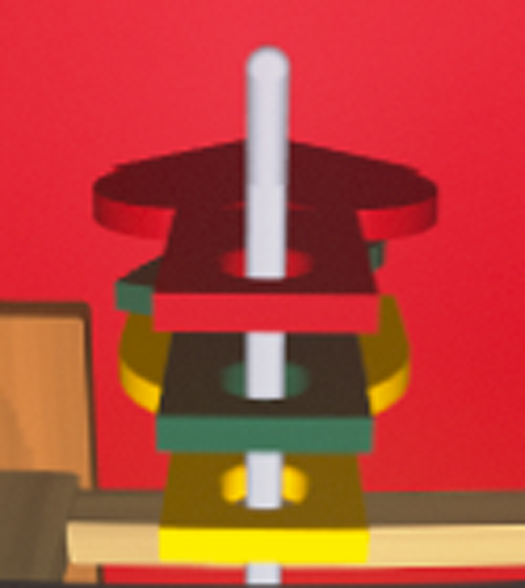

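Call:
step_arm --increments '[{"delta_pos": [-0.2, 0, 4], "dr": [0, 0, 0], "fingers": -1}, {"delta_pos": [-0.2, 0, 8], "dr": [0, 0, 0], "fingers": -1}, {"delta_pos": [-0.2, 0, 11], "dr": [0, 0, 0], "fingers": -1}, {"delta_pos": [-0.2, 0, 12.1], "dr": [0, 0, 0], "fingers": -1}, {"delta_pos": [-0.2, 0, 12.1], "dr": [0, 0, 0], "fingers": -0.3}]'

```text
time: 2.65
tool_pos: [0.5111, -0.1524, 0.1791]
tool_rot: [3.141, -0.0, 2.973]
contact_force: [0.4, -0.2, -0.4]
opening: 0.0857
grip_force: 0.0
```

Call:
step_arm --increments '[{"delta_pos": [0, 0, 0], "dr": [0, 0, 0], "fingers": 0.2}, {"delta_pos": [0, 0, 0], "dr": [0, 0, 0], "fingers": 0.3}, {"delta_pos": [0, 0, 0], "dr": [0, 0, 0], "fingers": 0.5}, {"delta_pos": [0, 0, 0], "dr": [0, 0, 0], "fingers": 1}, {"delta_pos": [0, 0, 0], "dr": [0, 0, 0], "fingers": 1}]' --newtons 25

```text
time: 3.28
tool_pos: [0.5112, -0.1534, 0.1789]
tool_rot: [-3.142, 0.0, 2.972]
contact_force: [-0.6, -0.5, 0.7]
opening: 0.0439
grip_force: 25.0
```

Call:
step_arm --increments '[{"delta_pos": [0, 0, -0.6], "dr": [0, 0, 0], "fingers": 1}, {"delta_pos": [1.26, 0, -0.6], "dr": [0, 5, 0], "fingers": 1}, {"delta_pos": [2.52, 0, -0.65], "dr": [0, 10, 0], "fingers": 1}, {"delta_pos": [3.38, 0, -0.75], "dr": [0, 15, 0], "fingers": 1}, {"delta_pos": [3.38, 0, -0.75], "dr": [0, 15, 0], "fingers": 1}]'

```text
time: 3.9
tool_pos: [0.4783, -0.1477, 0.1858]
tool_rot: [3.141, -0.262, 2.972]
contact_force: [-0.0, 0.2, -2.2]
opening: 0.0438
grip_force: 25.0
```

Call:
step_arm --increments '[{"delta_pos": [0.8, 0, -0.35], "dr": [0, 0, 0], "fingers": 1}, {"delta_pos": [1.7, 0, -0.7], "dr": [0, 0, 0], "fingers": 1}, {"delta_pos": [2.9, 0, -1.15], "dr": [0, 0, 0], "fingers": 1}, {"delta_pos": [4.3, 0, -1.7], "dr": [0, 0, 0], "fingers": 1}, {"delta_pos": [5.8, 0, -2.2], "dr": [0, 0, 0], "fingers": 1}]'

```text
time: 4.53
tool_pos: [0.4272, -0.1389, 0.2233]
tool_rot: [-3.142, -0.261, 2.972]
contact_force: [-0.2, 0.1, -0.6]
opening: 0.044
grip_force: 25.0
```

```bash
cat >> snap.py <<'E'
SP=LP+.22*np.array([.1695,.9855]);SD=np.array([-1.,-.003])
def hole(d,s,h,yaw,tilt,P,grip=.030):
    """TCP delta which puts the held hole centre at distance s from pin P along d, height h"""
    t=np.radians(tilt); delta([*(P+(s+grip*np.sin(t))*d),h-grip*np.cos(t)],yaw,tilt)
E
python3 - <<'E'
from snap import *
print(SP); hole(SD,.18,.25,np.pi,15,SP)
E
```

```text
[0.6463 0.0463]
d [-0.02 18.73  0.23] dr [ 2.5  0.  -9.4] t 4.53 F [-0.2  0.1 -0.6] pos [ 0.4272 -0.1389  0.2233] open 0.044
```

Call:
step_arm --increments '[{"delta_pos": [0, 4.7, 0.05], "dr": [0.6, 0, -2.3], "fingers": 1}, {"delta_pos": [0, 9.4, 0.1], "dr": [1.2, 0, -4.7], "fingers": 1}, {"delta_pos": [0, 14, 0.2], "dr": [1.9, 0, -7], "fingers": 1}, {"delta_pos": [0, 18.7, 0.2], "dr": [2.5, 0, -9.4], "fingers": 1}, {"delta_pos": [0, 18.7, 0.2], "dr": [2.5, 0, -9.4], "fingers": 1}]'

```text
time: 5.15
tool_pos: [0.4589, 0.0478, 0.221]
tool_rot: [3.141, -0.261, -3.137]
contact_force: [0.3, -0.4, -0.7]
opening: 0.0437
grip_force: 25.0
```

```bash
python3 - <<'E'
from snap import *
hole(SD,.18,.25,np.pi,15,SP)
P=viewer.camera_params("wrist");i=cv2.cvtColor(viewer.read_camera("wrist"),cv2.COLOR_RGB2BGR);cv2.imwrite("pics/w2.png",i);np.savez("w2.npz",K=P["K"],T=P["T"])
for s in(0,.05,.1,.125): print(s,pix("wrist",[*(SP+s*SD),.215],P))
print("tip",pix("wrist",[*(SP+.15*SD),.233],P))
E
```

```text
d [ 0.03 -0.2   0.  ] dr [-0.   0.   0.3] t 5.15 F [ 0.3 -0.4 -0.7] pos [0.4589 0.0478 0.221 ] open 0.0437
0 (np.float64(250.77671078191912), np.float64(444.11764347854364))
0.05 (np.float64(250.636406072203), np.float64(407.14223776560254))
0.1 (np.float64(250.50371999931858), np.float64(358.4263444213908))
0.125 (np.float64(250.45007271528067), np.float64(328.80402554558))
tip (np.float64(250.1638813281716), np.float64(307.08125496319974))
```

View pics/w2.png

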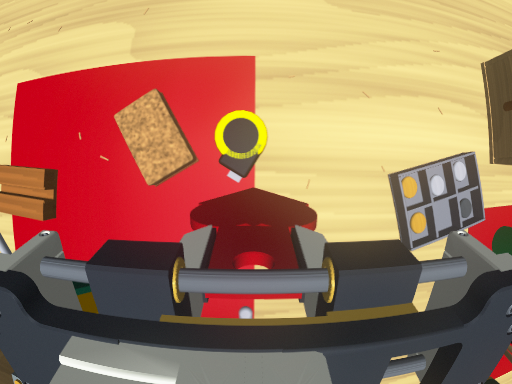

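```bash
cat >> snap.py <<'E'
SP=np.array([.6475,.0445]);SD=np.array([-1.,-.007])
E
python3 - <<'E'
from snap import *
for s in(.175,.155,.14,.125): hole(SD,s,.2155+.72*(s-.125),np.pi,15,SP)
E
```

```text
d [-0.53 -0.29 -0.31] dr [-0.   0.   0.1] t 5.2 F [ 0.2  0.1 -0.9] pos [0.4588 0.0462 0.2209] open 0.044
d [-2.83 -0.29  0.57] dr [-0.   0.   0.1] t 5.2 F [ 0.2  0.1 -0.9] pos [0.4588 0.0462 0.2209] open 0.044
d [-4.56 -0.28  1.22] dr [-0.   0.   0.1] t 5.2 F [ 0.2  0.1 -0.9] pos [0.4588 0.0462 0.2209] open 0.044
d [-6.29 -0.27  1.88] dr [-0.   0.   0.1] t 5.2 F [ 0.2  0.1 -0.9] pos [0.4588 0.0462 0.2209] open 0.044
```

Call:
step_arm --increments '[{"delta_pos": [-0.5, -0.3, -0.3], "dr": [0, 0, 0], "fingers": 1}, {"delta_pos": [-1.7, -0.3, 0.15], "dr": [0, 0, 0], "fingers": 1}, {"delta_pos": [-2.9, -0.3, 0.6], "dr": [0, 0, 0], "fingers": 1}, {"delta_pos": [-3.7, -0.3, 0.9], "dr": [0, 0, 0], "fingers": 1}, {"delta_pos": [-4.5, -0.3, 1.2], "dr": [0, 0, 0], "fingers": 1}]'

```text
time: 5.82
tool_pos: [0.5001, 0.0422, 0.1966]
tool_rot: [3.141, -0.263, 3.141]
contact_force: [0.4, 0.1, -0.7]
opening: 0.0438
grip_force: 25.0
```

```bash
python3 - <<'E'
from snap import *
for s in(.14,.125): hole(SD,s,.2155+.72*(s-.125),np.pi,15,SP)
i=cv2.cvtColor(viewer.read_camera("side"),cv2.COLOR_RGB2BGR)
t=cv2.cvtColor(viewer.read_camera("wrist"),cv2.COLOR_RGB2BGR)
a=cv2.resize(i[90:240,210:360],(560,560),interpolation=cv2.INTER_CUBIC)
cv2.imwrite("pics/s3.png",a);cv2.imwrite("pics/w3.png",t[220:320,180:330])
E
```

```text
d [ 0.05  0.13 -0.06] dr [ 0. -0. -0.] t 5.83 F [ 0.4  0.1 -0.7] pos [0.5001 0.0422 0.1966] open 0.0438
d [-1.68  0.14  0.59] dr [ 0. -0. -0.] t 5.83 F [ 0.4  0.1 -0.7] pos [0.5001 0.0422 0.1966] open 0.0438
```

View pics/s3.png

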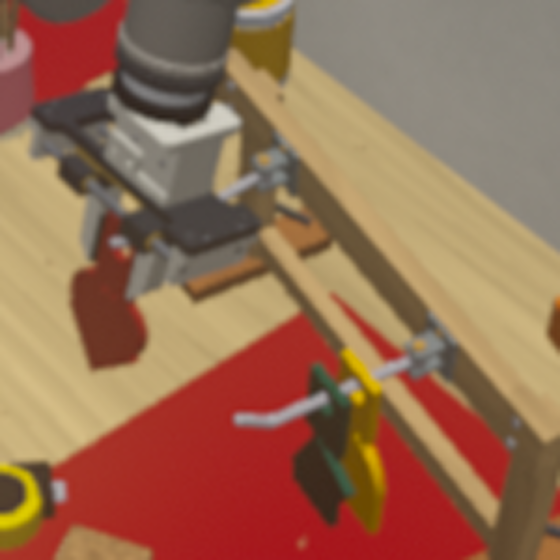

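Call:
step_arm --increments '[{"delta_pos": [-0.85, 0.1, 0.3], "dr": [0, 0, 0], "fingers": 1}, {"delta_pos": [-1.7, 0.15, 0.55], "dr": [0, 0, 0], "fingers": 1}, {"delta_pos": [-2.9, 0.15, 0.25], "dr": [0, 0, 0], "fingers": 1}, {"delta_pos": [-4.2, 0.15, -0.1], "dr": [0, 0, 0], "fingers": 1}, {"delta_pos": [-5.5, 0.2, -0.45], "dr": [0, 0, 0], "fingers": 1}]'

```text
time: 6.55
tool_pos: [0.5546, 0.0444, 0.1872]
tool_rot: [3.141, -0.262, -3.141]
contact_force: [0.3, -0.1, -1.8]
opening: 0.0439
grip_force: 25.0
```

```bash
python3 - <<'E'
from snap import *
hole(SD,.085,.215,np.pi,15,SP)
hole(SD,.045,.214,np.pi,0,SP)
hole(SD,.045,.209,np.pi,0,SP)
E
```

```text
d [-0.04 -0.06  0.11] dr [0. 0. 0.] t 6.55 F [ 0.3 -0.1 -1.8] pos [0.5546 0.0444 0.1872] open 0.0439
d [-4.71 -0.02 -0.93] dr [  0. -15.   0.] t 6.55 F [ 0.3 -0.1 -1.8] pos [0.5546 0.0444 0.1872] open 0.0439
d [-4.84 -0.02 -0.44] dr [  0. -15.   0.] t 6.55 F [ 0.3 -0.1 -1.8] pos [0.5546 0.0444 0.1872] open 0.0439
```

Call:
step_arm --increments '[{"delta_pos": [-1.6, 0, -0.3], "dr": [0, -5, 0], "fingers": 1}, {"delta_pos": [-3.2, 0, -0.6], "dr": [0, -10, 0], "fingers": 1}, {"delta_pos": [-4.7, 0, -0.93], "dr": [0, -15, 0], "fingers": 1}, {"delta_pos": [-4.75, 0, -0.75], "dr": [0, -15, 0], "fingers": 1}, {"delta_pos": [-4.8, 0, -0.5], "dr": [0, -15, 0], "fingers": 1}]'

```text
time: 7.18
tool_pos: [0.6014, 0.0444, 0.1796]
tool_rot: [3.141, -0.002, 3.142]
contact_force: [-0.1, -0.7, -0.3]
opening: 0.0438
grip_force: 25.0
```

```bash
python3 - <<'E'
from snap import *
hole(SD,.045,.209,np.pi,0,SP)
E
```

```text
d [-0.11 -0.02  0.06] dr [ 0.  -0.1 -0. ] t 7.17 F [-0.1 -0.7 -0.3] pos [0.6014 0.0444 0.1796] open 0.0438
```

Call:
step_arm --increments '[{"delta_pos": [0, 0, 0.1], "dr": [0, 0, 0], "fingers": 1}, {"delta_pos": [0, 0, 0.1], "dr": [0, 0, 0], "fingers": 0.03}, {"delta_pos": [0, 0, 0.1], "dr": [0, 0, 0], "fingers": -0.1}, {"delta_pos": [0, 0, 0.1], "dr": [0, 0, 0], "fingers": -0.4}, {"delta_pos": [0, 0, 0.1], "dr": [0, 0, 0], "fingers": -0.8}]'

```text
time: 7.8
tool_pos: [0.6016, 0.0443, 0.1788]
tool_rot: [3.141, 0.0, 3.142]
contact_force: [0.7, -0.3, 0.8]
opening: 0.0658
grip_force: 0.0
```

Call:
step_arm --increments '[{"delta_pos": [0, 0, 0], "dr": [0, 0, 0], "fingers": -1}, {"delta_pos": [0, 0, 0], "dr": [0, 0, 0], "fingers": -1}, {"delta_pos": [0, 0, -3], "dr": [0, 0, 0], "fingers": -1}, {"delta_pos": [0, 0, -7], "dr": [0, 0, 0], "fingers": -1}, {"delta_pos": [0, 0, -12], "dr": [0, 0, 0], "fingers": -1}]'

```text
time: 8.43
tool_pos: [0.601, 0.0443, 0.2993]
tool_rot: [3.141, -0.002, 3.141]
contact_force: [1.4, -0.3, -0.6]
opening: 0.0918
grip_force: 0.0
```

```bash
python3 - <<'E'
from snap import *
delta([*(LP+.0735*LD),.30],2.972)
P=viewer.camera_params("wrist");i=cv2.cvtColor(viewer.read_camera("wrist"),cv2.COLOR_RGB2BGR);np.savez("w4.npz",K=P["K"],T=P["T"])
s=cv2.cvtColor(viewer.read_camera("side"),cv2.COLOR_RGB2BGR)
s=cv2.resize(s[90:240,210:360],(384,384),interpolation=cv2.INTER_CUBIC)
cv2.imwrite("pics/w4.png",np.hstack([i[:,60:460],s]))
for s in(.045,.1,.125): print(s,pix("wrist",[*(SP+s*SD),.215],P))
print("tip",pix("wrist",[*(SP+.15*SD),.233],P))
E
```

```text
d [  6.45 -20.24  -0.07] dr [ 0.  -0.1  9.7] t 8.43 F [ 1.4 -0.3 -0.6] pos [0.601  0.0443 0.2993] open 0.0918
0.045 (np.float64(253.42474388225338), np.float64(198.05755356105854))
0.1 (np.float64(252.9767190609956), np.float64(134.18654948560035))
0.125 (np.float64(252.76018154212755), np.float64(103.69334998408738))
tip (np.float64(252.49402148388063), np.float64(70.96752832184819))
```

View pics/w4.png

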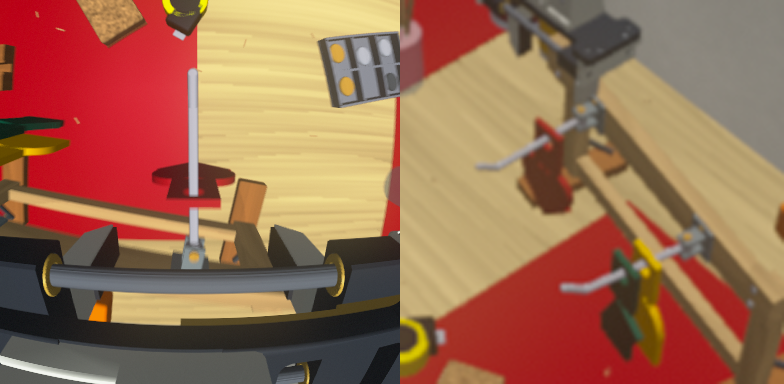

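Call:
step_arm --increments '[{"delta_pos": [1.6, -5, 0], "dr": [0, 0, 2.5], "fingers": -1}, {"delta_pos": [3.2, -10, 0], "dr": [0, 0, 5], "fingers": -1}, {"delta_pos": [4.8, -15, 0], "dr": [0, 0, 7.5], "fingers": -1}, {"delta_pos": [6.4, -20.2, 0], "dr": [0, 0, 9.7], "fingers": -1}, {"delta_pos": [6.4, -20.2, 0], "dr": [0, 0, 9.7], "fingers": -1}]'

```text
time: 9.15
tool_pos: [0.5364, -0.161, 0.2982]
tool_rot: [-3.141, -0.001, 2.967]
contact_force: [0.1, 0.3, 0.3]
opening: 0.0922
grip_force: 0.0
```

```bash
python3 - <<'E'
from snap import *
delta([*(LP+.0735*LD),.178],2.972)
E
```

```text
d [ 0.02  0.3  12.02] dr [-0.  -0.  -0.3] t 9.15 F [0.1 0.3 0.3] pos [ 0.5364 -0.161   0.2982] open 0.0922
```

Call:
step_arm --increments '[{"delta_pos": [0, 0.05, 4], "dr": [0, 0, 0], "fingers": -1}, {"delta_pos": [0, 0.05, 8], "dr": [0, 0, 0], "fingers": -1}, {"delta_pos": [0, 0.05, 11], "dr": [0, 0, 0], "fingers": -1}, {"delta_pos": [0, 0.05, 12.1], "dr": [0, 0, 0], "fingers": -1}, {"delta_pos": [0, 0.05, 12.1], "dr": [0, 0, 0], "fingers": -0.3}]'

```text
time: 9.78
tool_pos: [0.5378, -0.1566, 0.1776]
tool_rot: [3.141, -0.001, 2.973]
contact_force: [-0.1, 0.3, 0.5]
opening: 0.0857
grip_force: 0.0
```

Call:
step_arm --increments '[{"delta_pos": [0, 0, 0], "dr": [0, 0, 0], "fingers": 0.2}, {"delta_pos": [0, 0, 0], "dr": [0, 0, 0], "fingers": 0.3}, {"delta_pos": [0, 0, 0], "dr": [0, 0, 0], "fingers": 0.5}, {"delta_pos": [0, 0, 0], "dr": [0, 0, 0], "fingers": 1}, {"delta_pos": [0, 0, 0], "dr": [0, 0, 0], "fingers": 1}]' --newtons 25

```text
time: 10.4
tool_pos: [0.5377, -0.1573, 0.178]
tool_rot: [3.141, 0.0, 2.972]
contact_force: [0.3, -0.4, 0.4]
opening: 0.0437
grip_force: 25.0
```

```bash
python3 - <<'E'
from snap import *
hole(LD,.0735,.215,2.972,0,LP)
hole(LD,.125,.2155,2.972,15,LP)
E
```

```text
d [ 0.1  -0.09 -0.7 ] dr [0. 0. 0.] t 10.4 F [ 0.3 -0.4  0.4] pos [ 0.5377 -0.1573  0.178 ] open 0.0437
d [ 6.03 -0.09 -0.86] dr [ 0. 15.  0.] t 10.4 F [ 0.3 -0.4  0.4] pos [ 0.5377 -0.1573  0.178 ] open 0.0437
```

Call:
step_arm --increments '[{"delta_pos": [0, 0, -0.6], "dr": [0, 0, 0], "fingers": 1}, {"delta_pos": [1.9, -0.05, -0.65], "dr": [0, 5, 0], "fingers": 1}, {"delta_pos": [3.9, -0.1, -0.7], "dr": [0, 10, 0], "fingers": 1}, {"delta_pos": [5.9, -0.1, -0.8], "dr": [0, 15, 0], "fingers": 1}, {"delta_pos": [5.9, -0.1, -0.8], "dr": [0, 15, 0], "fingers": 1}]'

```text
time: 11.02
tool_pos: [0.4795, -0.1482, 0.1855]
tool_rot: [3.141, -0.262, 2.972]
contact_force: [0.1, -0.2, -1.3]
opening: 0.0437
grip_force: 25.0
```

Call:
step_arm --increments '[{"delta_pos": [0.9, 0, -0.35], "dr": [0, 0, 0], "fingers": 1}, {"delta_pos": [1.8, 0, -0.7], "dr": [0, 0, 0], "fingers": 1}, {"delta_pos": [3.0, 0, -1.15], "dr": [0, 0, 0], "fingers": 1}, {"delta_pos": [4.4, 0, -1.7], "dr": [0, 0, 0], "fingers": 1}, {"delta_pos": [5.9, 0, -2.2], "dr": [0, 0, 0], "fingers": 1}]'

```text
time: 11.65
tool_pos: [0.4279, -0.1394, 0.2231]
tool_rot: [3.141, -0.261, 2.972]
contact_force: [0.9, -0.7, -1.8]
opening: 0.0438
grip_force: 25.0
```

```bash
python3 - <<'E'
from snap import *
hole(SD,.175,.2515,np.pi,15,SP)
E
```

```text
d [-0.55 18.63 -0.08] dr [ 2.5  0.  -9.4] t 11.65 F [ 0.9 -0.7 -1.8] pos [ 0.4279 -0.1394  0.2231] open 0.0438
```

Call:
step_arm --increments '[{"delta_pos": [0, 4.7, 0], "dr": [0.6, 0, -2.3], "fingers": 1}, {"delta_pos": [0, 9.4, 0], "dr": [1.2, 0, -4.7], "fingers": 1}, {"delta_pos": [0, 14, -0.1], "dr": [1.9, 0, -7], "fingers": 1}, {"delta_pos": [-0.5, 18.6, -0.1], "dr": [2.5, 0, -9.4], "fingers": 1}, {"delta_pos": [-0.5, 18.6, -0.1], "dr": [2.5, 0, -9.4], "fingers": 1}]'

```text
time: 12.28
tool_pos: [0.4649, 0.0454, 0.2224]
tool_rot: [3.14, -0.261, -3.136]
contact_force: [-0.6, -0.9, -0.6]
opening: 0.0439
grip_force: 25.0
```

```bash
python3 - <<'E'
from snap import *
viewer.read_camera("side");robot.observe()
for s in(.175,.155,.14,.125): hole(SD,s,.2155+.72*(s-.125),np.pi,15,SP)
E
```

```text
d [ 0.   -0.06 -0.02] dr [-0.   0.   0.2] t 12.32 F [ 0.6  0.1 -0.6] pos [0.4647 0.0438 0.2223] open 0.0439
d [-2.3  -0.06  0.85] dr [-0.   0.   0.2] t 12.32 F [ 0.6  0.1 -0.6] pos [0.4647 0.0438 0.2223] open 0.0439
d [-4.03 -0.05  1.51] dr [-0.   0.   0.2] t 12.32 F [ 0.6  0.1 -0.6] pos [0.4647 0.0438 0.2223] open 0.0439
d [-5.76 -0.04  2.16] dr [-0.   0.   0.2] t 12.32 F [ 0.6  0.1 -0.6] pos [0.4647 0.0438 0.2223] open 0.0439
```

Call:
step_arm --increments '[{"delta_pos": [-1, -0.05, 0.35], "dr": [0, 0, 0], "fingers": 1}, {"delta_pos": [-2, -0.05, 0.7], "dr": [0, 0, 0], "fingers": 1}, {"delta_pos": [-3, -0.05, 1.1], "dr": [0, 0, 0], "fingers": 1}, {"delta_pos": [-3.7, -0.05, 1.35], "dr": [0, 0, 0], "fingers": 1}, {"delta_pos": [-4.0, -0.05, 1.45], "dr": [0, 0, 0], "fingers": 1}]'

```text
time: 12.95
tool_pos: [0.5003, 0.0422, 0.1971]
tool_rot: [3.141, -0.263, -3.141]
contact_force: [-0.2, 0.2, -1.8]
opening: 0.0437
grip_force: 25.0
```

```bash
python3 - <<'E'
from snap import *
for s in(.125,.1): hole(SD,s,.2155,np.pi,15,SP)
E
```

```text
d [-1.67  0.13  0.64] dr [ 0. -0.  0.] t 12.95 F [-0.2  0.2 -1.8] pos [0.5003 0.0422 0.1971] open 0.0437
d [-4.08  0.15 -0.  ] dr [ 0. -0.  0.] t 12.95 F [-0.2  0.2 -1.8] pos [0.5003 0.0422 0.1971] open 0.0437
```

Call:
step_arm --increments '[{"delta_pos": [-0.85, 0.1, 0.3], "dr": [0, 0, 0], "fingers": 1}, {"delta_pos": [-1.7, 0.15, 0.6], "dr": [0, 0, 0], "fingers": 1}, {"delta_pos": [-2.6, 0.15, 0.35], "dr": [0, 0, 0], "fingers": 1}, {"delta_pos": [-3.4, 0.15, 0.15], "dr": [0, 0, 0], "fingers": 1}, {"delta_pos": [-4.1, 0.15, -0.05], "dr": [0, 0, 0], "fingers": 1}]'

```text
time: 13.58
tool_pos: [0.5404, 0.044, 0.1876]
tool_rot: [3.141, -0.261, -3.141]
contact_force: [-1.0, -0.3, -1.6]
opening: 0.0437
grip_force: 25.0
```

```bash
python3 - <<'E'
from snap import *
for h in(.215,.208): hole(SD,.077,h,np.pi,0,SP)
E
```

```text
d [-2.97 -0.   -0.52] dr [  0. -15.   0.] t 13.57 F [-1.  -0.3 -1.6] pos [0.5404 0.044  0.1876] open 0.0437
d [-3.15 -0.    0.15] dr [  0. -15.   0.] t 13.57 F [-1.  -0.3 -1.6] pos [0.5404 0.044  0.1876] open 0.0437
```

Call:
step_arm --increments '[{"delta_pos": [-1, 0, -0.2], "dr": [0, -5, 0], "fingers": 1}, {"delta_pos": [-2, 0, -0.4], "dr": [0, -10, 0], "fingers": 1}, {"delta_pos": [-3, 0, -0.55], "dr": [0, -15, 0], "fingers": 1}, {"delta_pos": [-3.1, 0, -0.2], "dr": [0, -15, 0], "fingers": 1}, {"delta_pos": [-3.15, 0, 0.05], "dr": [0, -15, 0], "fingers": 1}]'

```text
time: 14.2
tool_pos: [0.5699, 0.0439, 0.1787]
tool_rot: [3.141, -0.002, -3.141]
contact_force: [-0.7, -0.2, -1.9]
opening: 0.0439
grip_force: 25.0
```

Call:
step_arm --increments '[{"delta_pos": [0, 0, 0.1], "dr": [0, 0, 0], "fingers": 1}, {"delta_pos": [0, 0, 0.1], "dr": [0, 0, 0], "fingers": 0.03}, {"delta_pos": [0, 0, 0.1], "dr": [0, 0, 0], "fingers": -0.1}, {"delta_pos": [0, 0, 0.1], "dr": [0, 0, 0], "fingers": -0.4}, {"delta_pos": [0, 0, 0.1], "dr": [0, 0, 0], "fingers": -0.8}]'

```text
time: 14.82
tool_pos: [0.5701, 0.044, 0.1779]
tool_rot: [3.141, 0.0, -3.141]
contact_force: [-0.2, 0.4, -0.3]
opening: 0.066
grip_force: 0.0
```

Call:
step_arm --increments '[{"delta_pos": [0, 0, 0], "dr": [0, 0, 0], "fingers": -1}, {"delta_pos": [0, 0, 0], "dr": [0, 0, 0], "fingers": -1}, {"delta_pos": [0, 0, -3], "dr": [0, 0, 0], "fingers": -1}, {"delta_pos": [0, 0, -7], "dr": [0, 0, 0], "fingers": -1}, {"delta_pos": [0, 0, -12], "dr": [0, 0, 0], "fingers": -1}]'

```text
time: 15.45
tool_pos: [0.5695, 0.0439, 0.2984]
tool_rot: [3.141, -0.002, -3.141]
contact_force: [-0.0, 0.2, -0.4]
opening: 0.0919
grip_force: 0.0
```

```bash
python3 - <<'E'
from snap import *
delta([*(LP+.0475*LD),.30],2.972)
P=viewer.camera_params("wrist");i=cv2.cvtColor(viewer.read_camera("wrist"),cv2.COLOR_RGB2BGR);np.savez("w5.npz",K=P["K"],T=P["T"])
s=cv2.cvtColor(viewer.read_camera("side"),cv2.COLOR_RGB2BGR)
s=cv2.resize(s[90:240,210:360],(384,384),interpolation=cv2.INTER_CUBIC)
cv2.imwrite("pics/w5.png",np.hstack([i[:,60:460],s]))
for s in(.045,.077): print(s,pix("wrist",[*(SP+s*SD),.229],P))
E
```

```text
d [  0.74 -20.63  -0.17] dr [ 0.  -0.1  9.7] t 15.45 F [-0.   0.2 -0.4] pos [0.5695 0.0439 0.2984] open 0.0919
0.045 (np.float64(253.8433658131176), np.float64(238.6247448690719))
0.077 (np.float64(253.62486384820787), np.float64(203.4308113858716))
```

View pics/w5.png

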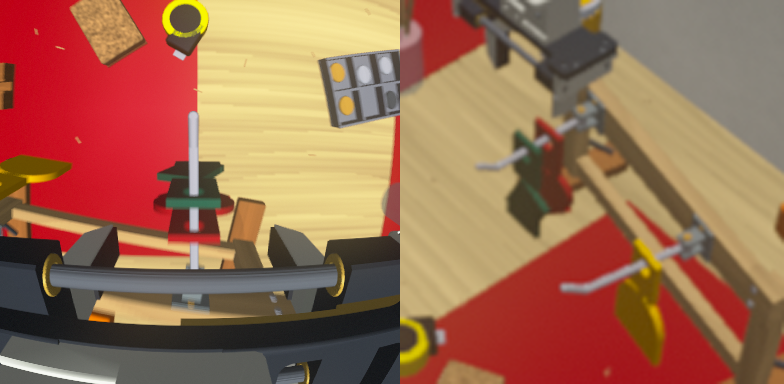

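Call:
step_arm --increments '[{"delta_pos": [0.2, -5, 0], "dr": [0, 0, 2.5], "fingers": -1}, {"delta_pos": [0.4, -10, 0], "dr": [0, 0, 5], "fingers": -1}, {"delta_pos": [0.6, -15, -0.1], "dr": [0, 0, 7.5], "fingers": -1}, {"delta_pos": [0.75, -20.6, -0.1], "dr": [0, 0, 9.7], "fingers": -1}, {"delta_pos": [0.75, -20.6, -0.1], "dr": [0, 0, 9.7], "fingers": -1}]'

```text
time: 16.18
tool_pos: [0.562, -0.1658, 0.2977]
tool_rot: [3.141, -0.001, 2.967]
contact_force: [0.7, 0.6, -0.4]
opening: 0.0921
grip_force: 0.0
```

```bash
python3 - <<'E'
from snap import *
P=viewer.camera_params("wrist");i=viewer.read_camera("wrist")
delta([*(LP+.0475*LD),.178],2.972)
h=cv2.cvtColor(i,cv2.COLOR_RGB2HSV);m=cv2.inRange(h,(22,180,150),(35,255,255))
m[:150]=0;m[:,:200]=0;m[:,310:]=0
ys,xs=np.nonzero(m)
for y in range(ys.min(),ys.max()+1):
    x=xs[ys==y]
    if len(x)>20:
        p=onz("wrist",x.mean(),y,.229,P)[:2]-LP;print(y,x.min(),x.max(),len(x),round(float(p@LD),4),round(float(p@[.1695,.9855]),4))
print(pix("wrist",[*(LP+.0475*LD),.229],P))
E
```

```text
d [ 0.    0.1  11.99] dr [ 0.1 -0.1 -0.1] t 16.23 F [-0.2  0.1  0.1] pos [ 0.5622 -0.1636  0.2979] open 0.0918
175 221 290 21 0.0701 -0.0045
176 221 290 36 0.0693 -0.0021
177 222 290 58 0.0685 -0.0015
178 223 289 24 0.0677 -0.0028
179 224 288 21 0.0669 -0.0022
198 231 284 54 0.051 -0.0002
199 230 284 55 0.0501 -0.0006
200 231 284 54 0.0493 -0.0001
201 231 284 54 0.0484 -0.0001
202 231 284 54 0.0476 -0.0001
203 231 284 54 0.0467 -0.0001
204 231 284 54 0.0458 -0.0001
205 231 284 54 0.045 -0.0001
206 231 284 54 0.0441 -0.0001
(np.float64(257.68216995383995), np.float64(202.07283315576902))
```

Yellow is at s = 0.0475, y-offset 0 as expected.

Call:
step_arm --increments '[{"delta_pos": [0, 0, 4], "dr": [0, 0, 0], "fingers": -1}, {"delta_pos": [0, 0, 8], "dr": [0, 0, 0], "fingers": -1}, {"delta_pos": [0, 0, 11], "dr": [0, 0, 0], "fingers": -1}, {"delta_pos": [0, 0, 12], "dr": [0, 0, 0], "fingers": -1}, {"delta_pos": [0, 0, 12], "dr": [0, 0, 0], "fingers": -0.3}]'

```text
time: 16.85
tool_pos: [0.5628, -0.1612, 0.1789]
tool_rot: [3.141, -0.0, 2.974]
contact_force: [0.1, -0.2, 0.4]
opening: 0.0859
grip_force: 0.0
```

Call:
step_arm --increments '[{"delta_pos": [0, 0, 0], "dr": [0, 0, 0], "fingers": 0.2}, {"delta_pos": [0, 0, 0], "dr": [0, 0, 0], "fingers": 0.3}, {"delta_pos": [0, 0, 0], "dr": [0, 0, 0], "fingers": 0.5}, {"delta_pos": [0, 0, 0], "dr": [0, 0, 0], "fingers": 1}, {"delta_pos": [0, 0, 0], "dr": [0, 0, 0], "fingers": 1}]' --newtons 25

```text
time: 17.48
tool_pos: [0.5627, -0.1622, 0.1789]
tool_rot: [3.141, 0.0, 2.973]
contact_force: [-0.1, 0.1, 1.2]
opening: 0.0437
grip_force: 25.0
```

```bash
python3 - <<'E'
from snap import *
hole(LD,.0475,.215,2.972,0,LP,.031)
hole(LD,.1,.215,2.972,0,LP,.031)
hole(LD,.125,.2155,2.972,15,LP,.031)
E
```

```text
d [ 0.04 -0.04 -0.51] dr [0. 0. 0.] t 17.48 F [-0.1  0.1  1.2] pos [ 0.5627 -0.1622  0.1789] open 0.0437
d [ 5.29 -0.03 -0.51] dr [0. 0. 0.] t 17.48 F [-0.1  0.1  1.2] pos [ 0.5627 -0.1622  0.1789] open 0.0437
d [ 8.59 -0.03 -0.67] dr [ 0. 15.  0.] t 17.48 F [-0.1  0.1  1.2] pos [ 0.5627 -0.1622  0.1789] open 0.0437
```

Call:
step_arm --increments '[{"delta_pos": [0, 0, -0.65], "dr": [0, 0, 0], "fingers": 1}, {"delta_pos": [2.8, 0, -0.65], "dr": [0, 5, 0], "fingers": 1}, {"delta_pos": [5.6, 0, -0.7], "dr": [0, 10, 0], "fingers": 1}, {"delta_pos": [8.5, 0, -0.75], "dr": [0, 15, 0], "fingers": 1}, {"delta_pos": [8.5, 0, -0.75], "dr": [0, 15, 0], "fingers": 1}]'

```text
time: 18.1
tool_pos: [0.4788, -0.1477, 0.1862]
tool_rot: [3.141, -0.262, 2.973]
contact_force: [0.6, -0.0, -1.6]
opening: 0.0437
grip_force: 25.0
```

Call:
step_arm --increments '[{"delta_pos": [0.9, 0, -0.4], "dr": [0, 0, 0], "fingers": 1}, {"delta_pos": [1.8, 0, -0.75], "dr": [0, 0, 0], "fingers": 1}, {"delta_pos": [3.0, 0, -1.2], "dr": [0, 0, 0], "fingers": 1}, {"delta_pos": [4.4, 0, -1.7], "dr": [0, 0, 0], "fingers": 1}, {"delta_pos": [5.9, 0, -2.2], "dr": [0, 0, 0], "fingers": 1}]'

```text
time: 18.73
tool_pos: [0.4274, -0.139, 0.2236]
tool_rot: [3.141, -0.261, 2.973]
contact_force: [-0.9, -0.8, -1.4]
opening: 0.044
grip_force: 25.0
```

```bash
python3 - <<'E'
from snap import *
for n,z in(("top",.036),("side",.036)):
    i=cv2.cvtColor(viewer.read_camera(n),cv2.COLOR_RGB2HSV)
    c=pix(n,[.44,-.32,.036]);u,v=map(int,c)
    w=i[v-28:v+28,u-36:u+36]
    print(n,c,w[28,36],w[24,36],w[20,36], w[5,5])
    k=cv2.inRange(w,(0,60,30),(25,200,190))
    cc=max(cv2.findContours(k,cv2.RETR_EXTERNAL,cv2.CHAIN_APPROX_NONE)[0],key=cv2.contourArea)
    r=cv2.minAreaRect(cc);b=cv2.boxPoints(r)+[u-36,v-28]
    print(cv2.contourArea(cc));[print(onz(n,*q,z)[:2]) for q in b]
delta([.439,-.321,.20],3.046)
E
```

```text
top (np.float64(331.31722983657755), np.float64(223.28923218128463)) [ 13 156 118] [ 12 153 110] [ 10 151 120] [11 30 93]
1770.5
[ 0.557  -0.2867]
[ 0.5594 -0.4654]
[ 0.333  -0.4606]
[ 0.3305 -0.2848]
side (np.float64(306.4923445934252), np.float64(290.43807684007885)) [ 12 175  92] [ 14 169 149] [ 14 168 153] [179 221 170]
1607.5
[ 0.3079 -0.3036]
[ 0.4682 -0.2276]
[ 0.5236 -0.3754]
[ 0.3648 -0.438 ]
d [ -4.69 -17.74   1.25] dr [  0.6 -14.9  -4.2] t 18.82 F [-0.  -0.  -0.7] pos [ 0.4274 -0.1391  0.2242] open 0.044
```

```bash
python3 - <<'E'
from snap import *
P=dict(np.load("w1.npz"));i=cv2.imread("pics/w1.png")
# rectify to bench-parallel plane z=.036 at 0.5mm/px: rows -> x, cols -> y
xs=np.arange(.52,.36,-.0005);ys=np.arange(-.22,-.42,-.0005)
M=np.array([[pix("wrist",[x,y,.036],P) for y in ys] for x in xs],np.float32)
r=cv2.remap(i,M[...,0],M[...,1],cv2.INTER_LINEAR);cv2.imwrite("pics/rect.png",r)
h=cv2.cvtColor(r,cv2.COLOR_BGR2HSV)
m=cv2.inRange(h,(6,130,40),(17,255,215))
m=cv2.morphologyEx(m,cv2.MORPH_OPEN,np.ones((7,7)))
for c in cv2.findContours(m,cv2.RETR_EXTERNAL,cv2.CHAIN_APPROX_NONE)[0]:
    if cv2.contourArea(c)>2000:
        b=cv2.boxPoints(cv2.minAreaRect(c));print(cv2.contourArea(c)/4e6,[(round(.52-q[1]*.0005,4),round(-.22-q[0]*.0005,4)) for q in b])
g=cv2.cvtColor(r,cv2.COLOR_BGR2GRAY)
for y in(-.27,-.29,-.31,-.33,-.35,-.37):
    c=int((-.22-y)/.0005);col=g[:,c-4:c+5].mean(1);print(y,[int(v) for v in col[60:260:6]])
E
```

```text
0.010060125 [(np.float32(0.4069), np.float32(-0.2476)), (np.float32(0.483), np.float32(-0.2542)), (np.float32(0.4709), np.float32(-0.3916)), (np.float32(0.3949), np.float32(-0.3849))]
-0.27 [96, 97, 97, 124, 132, 134, 139, 134, 132, 130, 129, 132, 139, 112, 122, 142, 138, 130, 129, 138, 131, 132, 138, 136, 132, 130, 129, 130, 131, 96, 96, 96, 97, 96]
-0.29 [96, 96, 96, 104, 129, 132, 135, 143, 136, 129, 129, 129, 135, 137, 88, 137, 142, 131, 128, 136, 131, 131, 134, 141, 139, 130, 128, 127, 133, 113, 94, 95, 94, 94]
-0.31 [94, 95, 95, 95, 116, 129, 132, 139, 143, 139, 128, 127, 130, 139, 122, 110, 141, 142, 135, 128, 140, 129, 132, 137, 142, 141, 129, 127, 128, 135, 97, 93, 94, 94]
-0.33 [95, 94, 95, 95, 95, 125, 130, 135, 143, 143, 134, 127, 126, 134, 141, 85, 136, 143, 141, 128, 126, 133, 128, 133, 141, 142, 137, 126, 126, 131, 120, 94, 93, 94]
-0.35 [98, 98, 94, 97, 97, 110, 127, 132, 139, 144, 141, 129, 127, 129, 137, 132, 102, 141, 143, 137, 125, 139, 127, 130, 136, 144, 142, 132, 126, 127, 134, 95, 95, 95]
-0.37 [225, 227, 225, 221, 213, 218, 164, 130, 135, 143, 144, 138, 127, 126, 132, 140, 106, 124, 144, 143, 134, 128, 135, 127, 132, 140, 143, 141, 128, 126, 130, 160, 221, 222]
```

```bash
python3 - <<'E'
from snap import *
delta([.4386,-.323,.19],3.0536)
E
```

```text
d [ -4.94 -17.94   2.22] dr [  0.6 -14.9  -4.6] t 18.82 F [-0.  -0.  -0.7] pos [ 0.4274 -0.1391  0.2242] open 0.044
```

Call:
step_arm --increments '[{"delta_pos": [-0.2, -4.5, 0], "dr": [0, 0, 0], "fingers": 1}, {"delta_pos": [-2, -9, 0.7], "dr": [0.2, -5, -1.5], "fingers": 1}, {"delta_pos": [-3.5, -13.5, 1.5], "dr": [0.4, -10, -3], "fingers": 1}, {"delta_pos": [-4.9, -17.9, 2.2], "dr": [0.6, -14.9, -4.6], "fingers": 1}, {"delta_pos": [-4.9, -17.9, 2.2], "dr": [0.6, -14.9, -4.6], "fingers": 1}]'

```text
time: 19.45
tool_pos: [0.4378, -0.325, 0.1878]
tool_rot: [3.14, -0.002, 3.049]
contact_force: [0.2, 0.6, -1.1]
opening: 0.0441
grip_force: 25.0
```

```bash
python3 - <<'E'
from snap import *
P=viewer.camera_params("wrist");i=cv2.cvtColor(viewer.read_camera("wrist"),cv2.COLOR_RGB2BGR)
delta([.4386,-.323,.15],3.0536)
# check block again from here
xs=np.arange(.50,.37,-.0005);ys=np.arange(-.22,-.42,-.0005)
M=np.array([[pix("wrist",[x,y,.036],P) for y in ys] for x in xs],np.float32)
r=cv2.remap(i,M[...,0],M[...,1],cv2.INTER_LINEAR);h=cv2.cvtColor(r,cv2.COLOR_BGR2HSV)
m=cv2.inRange(h,(6,130,40),(17,255,225));m=cv2.morphologyEx(m,cv2.MORPH_OPEN,np.ones((5,5)))
cv2.imwrite("pics/rect2.png",r)
for y in np.arange(-.25,-.40,-.01):
    c=int((-.22-y)/.0005);q=np.nonzero(m[:,c])[0]
    if len(q): print(round(y,3),"x",round(.5-q.min()*.0005,4),round(.5-q.max()*.0005,4),len(q))
E
```

```text
d [-0.04  0.03  3.82] dr [ 0.1 -0.2 -0.2] t 19.5 F [-0.   0.3 -1.4] pos [ 0.4383 -0.3234  0.1882] open 0.0435
-0.26 x 0.46 0.404 83
-0.27 x 0.467 0.4015 132
-0.28 x 0.453 0.401 105
-0.29 x 0.452 0.4 105
-0.3 x 0.451 0.399 105
-0.31 x 0.45 0.3985 104
-0.32 x 0.449 0.3975 104
-0.33 x 0.448 0.3965 104
-0.34 x 0.447 0.3955 104
-0.35 x 0.4455 0.3945 103
-0.36 x 0.445 0.3935 104
-0.37 x 0.444 0.3925 104
-0.38 x 0.449 0.393 113
-0.39 x 0.461 0.457 9
```

Call:
step_arm --increments '[{"delta_pos": [-0.05, 0, 2], "dr": [0, 0, -0.2], "fingers": 1}, {"delta_pos": [-0.05, 0, 4], "dr": [0, 0, -0.2], "fingers": 1}, {"delta_pos": [-0.05, 0, 4.8], "dr": [0, 0, -0.2], "fingers": 1}, {"delta_pos": [-0.05, 0, 5.4], "dr": [0, 0, -0.2], "fingers": 1}, {"delta_pos": [-0.05, 0, 6], "dr": [0, 0, -0.2], "fingers": 1}]'

```text
time: 20.12
tool_pos: [0.4401, -0.3225, 0.129]
tool_rot: [3.141, -0.001, 3.057]
contact_force: [-0.5, -0.7, -0.1]
opening: 0.0438
grip_force: 25.0
```

Call:
step_arm --increments '[{"delta_pos": [0.1, 0, 0.4], "dr": [0, 0, 0], "fingers": 1}, {"delta_pos": [0.1, 0, 0.8], "dr": [0, 0, 0], "fingers": 1}, {"delta_pos": [0.1, 0, 1.2], "dr": [0, 0, 0], "fingers": 1}, {"delta_pos": [0.1, 0, 1.5], "dr": [0, 0, 0], "fingers": 1}, {"delta_pos": [0.1, 0, 1.7], "dr": [0, 0, 0], "fingers": 1}]'

```text
time: 20.75
tool_pos: [0.4386, -0.3225, 0.1116]
tool_rot: [3.141, -0.002, 3.057]
contact_force: [-0.3, 0.3, -0.8]
opening: 0.0441
grip_force: 25.0
```

```bash
python3 - <<'E'
from snap import *
delta([.4386,-.323,.110],3.0536)
E
```

```text
d [-0.01 -0.05  0.16] dr [ 0.1 -0.1  0.2] t 20.75 F [-0.3  0.3 -0.8] pos [ 0.4386 -0.3225  0.1116] open 0.0441
```

Free so far; feel for the floor in small steps.

Call:
step_arm --increments '[{"delta_pos": [0, 0, 0.05], "dr": [0, 0, 0], "fingers": 1}, {"delta_pos": [0, 0, 0.1], "dr": [0, 0, 0], "fingers": 1}, {"delta_pos": [0, 0, 0.15], "dr": [0, 0, 0], "fingers": 1}, {"delta_pos": [0, 0, 0.15], "dr": [0, 0, 0], "fingers": 1}, {"delta_pos": [0, 0, 0.15], "dr": [0, 0, 0], "fingers": 1}]'

```text
time: 21.38
tool_pos: [0.4387, -0.3225, 0.1103]
tool_rot: [3.141, -0.001, 3.057]
contact_force: [-0.5, -0.3, -1.3]
opening: 0.0438
grip_force: 25.0
```

Call:
step_arm --increments '[{"delta_pos": [0, 0, 0.05], "dr": [0, 0, 0], "fingers": 1}, {"delta_pos": [0, 0, 0.1], "dr": [0, 0, 0], "fingers": 1}, {"delta_pos": [0, 0, 0.15], "dr": [0, 0, 0], "fingers": 1}, {"delta_pos": [0, 0, 0.2], "dr": [0, 0, 0], "fingers": 1}, {"delta_pos": [0, 0, 0.2], "dr": [0, 0, 0], "fingers": 1}]'

```text
time: 22.0
tool_pos: [0.439, -0.3225, 0.11]
tool_rot: [3.142, -0.0, 3.057]
contact_force: [-2.9, 3.8, 13.2]
opening: 0.0438
grip_force: 25.0
```

Call:
step_arm --increments '[{"delta_pos": [0, 0, -0.15], "dr": [0, 0, 0], "fingers": 1}, {"delta_pos": [0, 0, -0.15], "dr": [0, 0, 0], "fingers": 0.03}, {"delta_pos": [0, 0, -0.15], "dr": [0, 0, 0], "fingers": -0.05}, {"delta_pos": [0, 0, -0.15], "dr": [0, 0, 0], "fingers": -0.3}, {"delta_pos": [0, 0, -0.15], "dr": [0, 0, 0], "fingers": -0.6}]'

```text
time: 22.62
tool_pos: [0.4386, -0.3225, 0.1096]
tool_rot: [3.141, -0.002, 3.057]
contact_force: [0.3, 1.1, 0.3]
opening: 0.0637
grip_force: 0.0
```

Call:
step_arm --increments '[{"delta_pos": [0, 0, 0], "dr": [0, 0, 0], "fingers": -1}, {"delta_pos": [0, 0, 0], "dr": [0, 0, 0], "fingers": -1}, {"delta_pos": [0, 0, -4], "dr": [0, 0, 0], "fingers": -1}, {"delta_pos": [0, 0, -9], "dr": [0, 0, 0], "fingers": -1}, {"delta_pos": [0, 0, -14], "dr": [0, 0, 0], "fingers": -1}]'

```text
time: 23.25
tool_pos: [0.4386, -0.3224, 0.2512]
tool_rot: [3.141, -0.002, 3.057]
contact_force: [0.9, -0.4, -1.7]
opening: 0.0915
grip_force: 0.0
```

```bash
python3 - <<'E'
from snap import *
P=viewer.camera_params("wrist");i=viewer.read_camera("wrist")
print(robot.observe()["tool_pos"],robot.observe()["contact_force"])
def find(i,lo,hi,n,P,z,roi):
    h=cv2.cvtColor(i,cv2.COLOR_RGB2HSV);m=cv2.inRange(h,lo,hi);k=np.zeros_like(m);k[roi[1]:roi[3],roi[0]:roi[2]]=1;m*=k
    for c in cv2.findContours(m,cv2.RETR_EXTERNAL,cv2.CHAIN_APPROX_NONE)[0]:
        if cv2.contourArea(c)>30: 
            r=cv2.minAreaRect(c);print(n,np.round(cv2.contourArea(c)),np.round(r[0]),np.round(r[1]),[onz(n,*q,z,P)[:2] for q in cv2.boxPoints(r)])
find(i,(22,180,190),(35,255,255),"wrist",P,.16,(150,120,360,280))
print("expect",pix("wrist",[.4386,-.323,.16],P))
s=viewer.read_camera("side")
h=cv2.cvtColor(s,cv2.COLOR_RGB2HSV)
for nm,X in(("yel",[.4386,-.323,.12]),("yellow arch",[.4386,-.323,.06]),("red",[*(SP+.045*SD),.15]),("green",[*(SP+.077*SD),.15])):
    u,v=map(int,pix("side",X));print(nm,u,v,np.median(s[v-2:v+3,u-2:u+3].reshape(-1,3),0))
cv2.imwrite("pics/end.png",cv2.cvtColor(s,cv2.COLOR_RGB2BGR))
E
```

```text
[ 0.4407 -0.3243  0.2585] [ 1.7695 -1.6085  5.4456]
wrist 448.0 [253. 194.] [ 9. 50.] [array([ 0.4331, -0.3445]), array([ 0.4368, -0.3006]), array([ 0.4452, -0.3011]), array([ 0.4414, -0.3454])]
wrist 88.0 [253. 184.] [ 6. 18.] [array([ 0.4261, -0.3297]), array([ 0.4274, -0.314 ]), array([ 0.4329, -0.3145]), array([ 0.4316, -0.3302])]
wrist 54.0 [278. 174.] [ 7. 14.] [array([ 0.4193, -0.3057]), array([ 0.4187, -0.2936]), array([ 0.4246, -0.2932]), array([ 0.4251, -0.3054])]
wrist 64.0 [229. 173.] [16.  7.] [array([ 0.4195, -0.3501]), array([ 0.4134, -0.3484]), array([ 0.417 , -0.3348]), array([ 0.4231, -0.3364])]
expect (np.float64(252.8351739030771), np.float64(193.95649809142117))
yel 309 276 [140. 102.   0.]
yellow arch 307 287 [112.  79.   0.]
red 267 158 [89. 81. 72.]
green 259 162 [91. 82. 72.]
```

```bash
python3 - <<'E'
from snap import *
o=robot.observe();print(o["time"],o["tool_pos"],o["contact_force"])
for n in("top","side"):
    s=viewer.read_camera(n);h=cv2.cvtColor(s,cv2.COLOR_RGB2HSV)
    for nm,lo,hi in(("green",(65,70,30),(95,255,140)),("yel",(20,200,90),(32,255,255))):
        for c in cv2.findContours(cv2.inRange(h,lo,hi),cv2.RETR_EXTERNAL,cv2.CHAIN_APPROX_NONE)[0]:
            if cv2.contourArea(c)>8: print(n,nm,np.round(cv2.minAreaRect(c)[0]),cv2.contourArea(c))
    for nm,X in(("red",[*(SP+.045*SD),.229]),("green",[*(SP+.077*SD),.229])):
        u,v=pix(n,X);u,v=round(u),round(v);print(n,nm,u,v,s[v-1:v+2,u-5].tolist(),s[v-1:v+2,u+5].tolist())
E
```

```text
23.35 [ 0.4407 -0.3244  0.2557] [ 0.1424 -0.0699 -0.1683]
top green [382. 171.] 379.5
top green [120. 112.] 171.5
top yel [247. 241.] 27.5
top yel [174. 110.] 216.5
top red 243 176 [[164, 101, 79], [156, 60, 54], [111, 36, 35]] [[157, 49, 55], [156, 50, 52], [132, 43, 44]]
top green 243 185 [[107, 109, 82], [62, 94, 77], [54, 65, 54]] [[111, 77, 67], [77, 90, 74], [65, 65, 52]]
side green [395. 299.] 156.0
side green [415. 270.] 1338.5
side green [238.  60.] 94.0
side green [77. 37.] 275.0
side green [142.   3.] 53.5
side green [104.  17.] 921.0
side green [74.  4.] 97.5
side yel [308. 284.] 457.0
side yel [210. 226.] 321.0
side yel [276.  86.] 160.5
side red 268 139 [[130, 101, 94], [124, 104, 96], [148, 138, 129]] [[175, 160, 138], [178, 171, 165], [169, 165, 165]]
side green 260 144 [[162, 155, 145], [148, 141, 131], [127, 121, 111]] [[160, 154, 144], [160, 153, 143], [158, 152, 142]]
```

```bash
python3 -c "
from cell import robot
print(robot.hand_in())"
```

```text
the job is handed in; nothing more can be done
None
```

The yellow template stands upright in the drying block's groove. The red and green ones hang on the spare hook about 45 and 77 mm from its pin, well behind the upturned end. I handed the job in at about 23.5 s; readings during the hook work stayed near 2 N and the highest anywhere was about 14 N, at the groove floor.

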